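Discard an empty sample bottle through a lever-lid bin

ROBOT

A 7-joint arm with a two-finger parallel gripper is mounted at the origin on the work surface. World frame = base frame: x ahead of the robot, y to its left, z up, the work surface at z = 0. Lengths are in mm, angles in rad, forces in N, time in s.
With the tool pointing down it reaches from about 400 to 875 mm from the base axis. Payload 19.3 kg.
Tool frame: the origin (TCP) lies at the very end of the fingers, on their centre line; the grasp point (between the pads) lies 19 mm behind it (grip_point_offset is the z of the grasp point in the tool frame, in mm); z points along the fingers, y is the line along which they close (so a half turn about z gives the same grasp; the last joint's range is limited). The gripper opens to 85 mm and grips with 20 to 120 N. Pads are 22 mm wide; open, the fingers measure 114 mm over their backs; the gripper's body (76 mm by 85 mm) begins 54 mm behind the grasp point. The pads swing forward as they close: fully open they stand 13 mm farther back than shut.
Start: joints at [-1.342, 0.521, -0.036, 1.599, 0.021, 1.021, -0.113], TCP at [184.002, 597.292, 231.291] pointing down, gripper open.
Joint ranges: [-2.91, 2.91], [-0.3, 2.13], [-1.5, 1.42], [0.17, 2.43], [-1.26, 4.41], [0.16, 1.93], [-2.52, 2.52]. Speed limits (rad/s): [1.89, 1.89, 2.39, 2.39, 3.01, 3.01, 3.01].

INTERFACE

Orientations are given as a 3x3 rotation matrix whose columns are the frame's x, y, z axes.
In Python, from workcell import movep, movel, goto_joints, open_gripper, clamp, wait, inverse_kinematics, read_state, camera, PlanningError, finish_job, grip_point_offset gives the robot as it stands. Calls block until the motion is done:
- movep(position, orientation): joint-space move of the TCP to a pose.
- movel(position, frame=None, max_speed=150, guard=None): straight line of the TCP; frame=None keeps the orientation; max_speed is the mean speed in mm/s. With guard (N) it stops when the force on the tool has changed by that much, and returns True; else False.
- goto_joints(angles): joint-space move.
- open_gripper() and clamp(): open the fingers fully, or close them until they stop; the grip force is fixed at half the most.
- wait(seconds).
- inverse_kinematics(position, orientation): joint angles nearest the present ones, or None.
- read_state(): the state.
- camera(name): name is "scene" or "top"; returns a dict with "image" (420x560x3 uint8, blue, green, red), "range_z" (420x560 float32, mm along the optical axis (not along the pixel's ray), 0 where there is no reading), "fx", "fy", "cx", "cy" (pixels), "dist_coeffs" ([k1, k2, p1, p2, k3] as OpenCV has them; the pictures are not rectified), "cam_to_world" (4x4, takes a point from camera to world coordinates). Camera axes: x right, y up, looking along -z (the intrinsics and any distortion apply to the point x, -y, -z); pixel columns grow to the right and rows downward; lengths in mm; the calibration is good to about 2 mm. A picture is of the moment at which its call begins.
A pose or a line that the arm cannot do raises PlanningError and nothing moves.
- finish_job(): hands the job in; it is judged then, once.
The state is a dict: "time": time; "qpos": joint angles; "qvel": joint speeds; "joint_efforts": joint torques, N m; "eef_pos": TCP position; "tool_rot": TCP orientation; "ft_force": force on the tool from outside, world axes, zero at the start; "torque": the same for the moment, N m; "finger_gap": finger opening in mm; "gripper_force": force on a finger pad.
Only numpy, scipy, OpenCV 4.12 (cv2) and the standard library are available. Lean on these libraries where they do the work, as an engineer would, in place of code of your own. Each camera call takes 0.05 s, during which the arm holds its last target. There are 200 camera calls.

TASK

Throw away the empty blue-capped sample bottle lying in the white rest: lay it across the chute of the grey bin and let go so that it lies against the closed blue lid, then press the orange lever fully down onto its stop so the lid rises, holding it firmly there until the bottle has rolled into the bin, and finally ease the lever back up until the lid is shut. Push no harder on the lever than it takes to reach the stop (clearly under 25 N), keep the finger on it all the way up so the lid never slams, move the lid only by the lever, and leave everything else on the bench alone.

Things in the scene. Friction and masses are not known exactly. Their poses are not given: they have to be found in the camera images.
- bottle: Empty bottle, frosted white, blue screw cap, 40 to 85 g, lying on its side. Body a cylinder 54 mm diameter, 96 mm long; cap 38 mm diameter; 123 mm long overall. Origin: on its axis, at the middle of the 96 mm body. y axis: along the bottle (cap end at y = +75 mm, base at y = -48 mm).
- keeper: Orange-capped bottle of the same shape lying in the other berth of the rest; bystander, stays there. Origin and axes as for the blue-capped one (z is the axis height)
- rest: White bottle rest fixed to the bench: plate 205 x 100 mm, 5 mm thick; origin at the centre of its underside. Two berths at its x = -52.5 and +52.5 mm; which bottle is in which varies. Bottles lie along its y axis, axis 39.5 mm above the bench, on rods (17 mm high) 28 to 44 mm either side of the middle; the middle 50 mm is clear for fingers.
- bin: Grey disposal bin, fixed to the bench. Origin: centre of the underside of its 180 (x) x 170 (y) x 170 mm box, walls 5 mm. x axis: from the chute (in front, -x) to the rear; z up. The lid covers the box; its skirt hangs down in front at x = -100 mm and closes the foot of the chute.
- chute (a point): On the chute's floor, mid-width, 170 mm in front of the bin's origin, 121 mm high. Axes as bin. Steel floor falls 18 deg towards the bin from x = -235 mm to the skirt at -100 mm; 156 mm wide, side walls 40 mm. A bottle let go here, axis along the bin's y, 29 mm above this point, rolls to rest on the skirt (axis at x = -130 mm, 136 mm high).
- lid (a joint): Angle of the blue lid, rad: 0 shut, 0.31 to 0.39 fully up (the stop differs). Hinged along the top rear edge of the bin, rigidly linked to the lever: lid angle = 1.15 x lever angle. The bottle passes under the skirt only above roughly 0.29, then drops into the box.
- lid_edge (a point): Middle of the front top edge of the blue lid, 177 mm high when shut, 55 to 70 mm higher when fully up.
- lever: Lever at the bin's -y side. Origin: on its pivot, a line along the bin's y axis at bin x = 0, z = 66 mm. Pressed, its front end goes down to a firm rubber stop under the arm, reached anywhere from 0.27 to 0.34 rad: set differently each time, to be felt. Spring and lid push up at the tread: 5 N when up, 9 N near the stop, then about 6 N more per mm. Let go while down, it snaps up and the lid slams.
- tread (a point): Centre of the upper face of the orange tread, 75 mm (bin's x) by 55 mm (y), 8 mm thick; 160 mm in front of the pivot and 168 mm to the bin's -y side of its middle. Up: about 90 mm high, front end tilted 0.15 rad up. On the stop: 36 to 47 mm high, front end 0.12 to 0.19 rad down; the path between is almost straight down.
- reagent: White bottle with blue cap standing upright on the bench, 68 mm diameter, 170 mm tall; bystander. Origin: centre of its underside
- jar: Amber glass jar with white cap, 60 mm diameter, 85 mm tall; bystander. Origin: centre of its underside
- beaker: Empty glass beaker, 72 mm diameter, 90 mm tall; bystander. Origin: centre of its underside
- rack: White tube rack with orange-capped tubes, 70 x 164 mm, 88 mm tall; bystander. Origin: centre of its underside
- spanner: Steel spanner 160 mm long lying flat on the bench; bystander. Origin: its underside
- tipbox: Closed green pipette-tip box, 85 x 120 mm, 55 mm tall; bystander. Origin: centre of its underside
Not all that is in view belongs to the job. Leave any pink, red or yellow look-alike of the bottle alone.

How it is judged (in metres and radians):
On the way, in this order (a step that is already met when the one before it is completed fails the run):
1. the blue-capped bottle lies on the chute against the shut lid, released (x of bottle in the frame of bin between -0.165 and -0.1 m and y of bottle in the frame of bin between -0.05 and 0.05 m and z of bottle in the frame of bin between 0.115 and 0.165 m and value of joint lid below 0.05 rad and contact force between the fingers and bottle below 0.1 N and linear speed of bottle below 0.03 m/s), for 0.3 s.
2. the lever is pressed onto its stop (more than 3 N on the stop) and the bottle is inside the bin (x of bottle in the frame of bin between -0.085 and 0.085 m and y of bottle in the frame of bin between -0.085 and 0.085 m and z of bottle in the frame of bin between 0 and 0.075 m and contact force between lever and bin above 3 N), for 0.2 s.
At the end, for the whole second after the job is handed in: The blue-capped bottle lies at rest inside the bin's box (axis centre below 75 mm above the bench), the lid is shut (below 0.03 rad) and nothing else has been disturbed (x of bottle in the frame of bin between -0.085 and 0.085 m and y of bottle in the frame of bin between -0.085 and 0.085 m and z of bottle in the frame of bin between 0 and 0.075 m and value of joint lid below 0.03 rad and linear speed of bottle below 0.05 m/s); the robot touches nothing.
It fails at once if the lid falls faster than 0.8 rad/s (slams) (velocity of joint lid below -0.8 rad/s).
It fails at once if the lever is pressed with more than 25 N (contact force between any of the fingers, the arm and lever above 25 N).
It fails at once if the robot touches the lid (contact force between any of the fingers, the arm and lid above 1 N).
It fails at once if a bystander is moved more than 25 mm (distance of any of keeper, reagent, jar, beaker, rack, spanner, tipbox from where it was at the start of the episode above 0.025 m).
It also fails if it takes over 64 s, if anything falls off the work surface, if the arm or the gripper's body presses on something with over 40 N, if the wrist force passes 120 N, or if a joint passes its speed limit or range.

## Working session

There is one attempt and no reset: what is moved stays moved. The work goes in short steps, each a Python script; the robot and the scene stay as the last script left them, time stands still between calls to the robot, and variables do not carry over. Pictures are saved under pics/ and viewed, at most 10 in all, crops included, and the job is handed in when it is done.

```bash
ls; mkdir -p pics; cat > h.py <<'E'
import numpy as np, cv2
from workcell import *
def load(n):
    d=np.load(f'{n}.npy',allow_pickle=True).item(); return d
def world(d):
    h,w=d["range_z"].shape
    u,v=np.meshgrid(np.arange(w),np.arange(h))
    K=np.array([[d["fx"],0,d["cx"]],[0,d["fy"],d["cy"]],[0,0,1]],float)
    p=cv2.undistortPoints(np.stack([u,v],-1).reshape(-1,1,2).astype(np.float64),K,np.array(d["dist_coeffs"],float)).reshape(h,w,2)
    z=d["range_z"].astype(float)
    P=np.stack([p[...,0]*z,-p[...,1]*z,-z,np.ones_like(z)],-1)@np.array(d["cam_to_world"]).T
    P=P[...,:3]; P[z==0]=np.nan
    return P
E
python3 - <<'E'
from h import *
for n in("scene","top"):
    d=camera(n); np.save(n+'.npy',d,allow_pickle=True); cv2.imwrite(f'pics/{n}0.png',d["image"])
    print(n,d["fx"],d["dist_coeffs"],np.round(d["cam_to_world"],3).tolist(),(d["range_z"]>0).mean())
s=read_state();print(s["time"],s["eef_pos"],s["tool_rot"],s["ft_force"],grip_point_offset)
E
```

```text
pics
scene 422.81650013456 [-0.07290429  0.          0.          0.          0.        ] [[0.699, -0.517, 0.494, 1232.031], [0.715, 0.515, -0.472, -639.973], [-0.011, 0.683, 0.73, 1153.629], [0.0, 0.0, 0.0, 1.0]] 0.995812074829932
top 441.26729150652073 [-0.06503623  0.          0.          0.          0.        ] [[0.007, 0.998, -0.058, 462.123], [-1.0, 0.007, -0.005, 9.91], [-0.005, 0.058, 0.998, 1339.181], [0.0, 0.0, 0.0, 1.0]] 0.9960204081632653
0.1 [183.93338453 597.01392823 230.80542899] [[-9.55686994e-01  2.94384663e-01 -2.00641896e-04]
 [ 2.94384716e-01  9.55686496e-01 -9.79843559e-04]
 [-9.67001656e-05 -9.95489652e-04 -9.99999500e-01]] [-0.54054989  0.55870319 -0.38029408] -18.700000000000003
```

View pics/scene0.png

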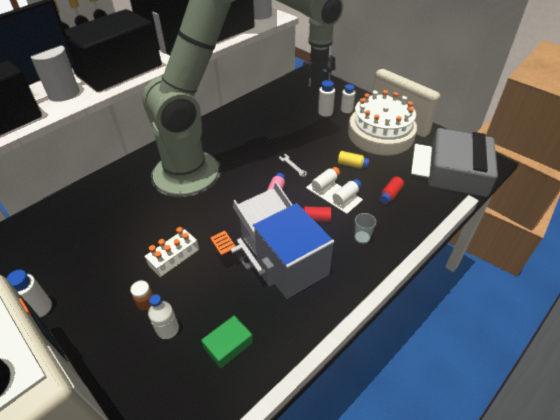

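View pics/top0.png

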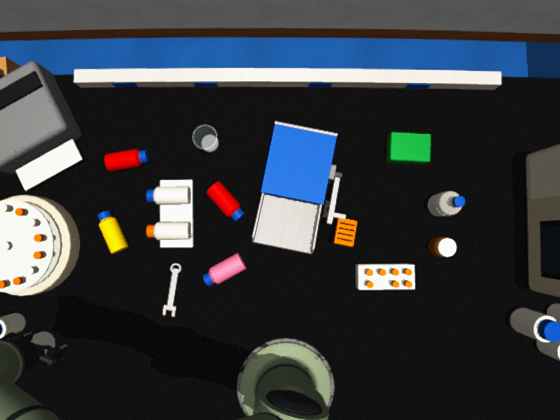

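Top view: the blue-capped bottle lies at about (170,195) with its cap to the left (+y), and the keeper at (170,231). The lid is at (301,162), the chute at (287,222) facing the robot, and the orange tread at (345,232). The scene view agrees.

```bash
cat > m.py <<'E'
from h import *
d=load('top'); P=world(d); hsv=cv2.cvtColor(d["image"],cv2.COLOR_BGR2HSV)
H,S,V=[hsv[...,i].astype(int) for i in range(3)]
def box(m,u0,v0,u1,v1):
    b=np.zeros_like(m); b[v0:v1,u0:u1]=1; return m&b
def rect(m,name):
    pts=P[m]; pts=pts[~np.isnan(pts[:,0])]
    r=cv2.minAreaRect(pts[:,:2].astype(np.float32)); print(name,len(pts),'rect c',np.round(r[0],1),'size',np.round(r[1],1),'ang',round(r[2],2),'mean',np.round(pts.mean(0),1),'z pct',np.round(np.percentile(pts[:,2],[2,25,50,75,98]),1)); return pts
blue=(H>100)&(H<130)&(S>150)&(V>60); org=(H>3)&(H<22)&(S>150)&(V>100)
white=(S<60)&(V>120)
lid=rect(box(blue,240,110,345,215)&(P[...,2]>165),'lid')
print('lid corners',cv2.boxPoints(cv2.minAreaRect(lid[:,:2].astype(np.float32))).round(1).tolist())
rect(box(org,325,210,365,255),'tread')
Z=np.nan_to_num(P[...,2])
rect(box((Z>110)&(Z<185),235,110,335,260),'bin above110')
rect(box((Z>60)&(Z<185),235,110,365,260),'bin above60')
rect(box((Z>100)&(Z<140),245,190,325,250),'chutefloor')
rect(box((Z>3)&(Z<9)&white,155,170,200,255),'plate')
rect(box(Z>3,155,170,200,255),'plate+all')
rect(box(blue,140,180,165,210),'cap')
rect(box(org,140,215,165,245),'kcap')
rect(box((Z>35)&~blue,140,180,195,212),'body')
rect(box((Z>57),140,180,195,212),'bodytop')
rect(box((Z>57),140,215,195,245),'kbodytop')
E
python3 m.py
```

```text
lid 4412 rect c [645.  -28.3] size [170.5 185.6] ang 78.97 mean [644.2 -28.3 177.9] z pct [173.4 176.4 177.9 179.4 182.5]
lid corners [[537.5999755859375, -94.30000305175781], [719.7999877929688, -129.8000030517578], [752.4000244140625, 37.599998474121094], [570.2000122070312, 73.0999984741211]]
tread 535 rect c [ 463.5 -172.1] size [71.  76.8] ang 79.79 mean [ 464.4 -164.7   86.3] z pct [-0.5 87.4 91.  93.7 98.4]
bin above110 7059 rect c [583.8 -16.4] size [170.5 329.8] ang 78.97 mean [588.3 -17.2 161.4] z pct [112.1 137.  176.3 178.5 182. ]
bin above60 8690 rect c [573.6 -71.2] size [281.2 330.4] ang 79.41 mean [576.6 -30.9 149. ] z pct [ 79.5 119.1 174.5 178.  181.8]
chutefloor 2567 rect c [4.888e+02 2.000e-01] size [161.1 137.1] ang 78.94 mean [493.    1.1 120.6] z pct [101.3 110.6 121.1 130.5 139.1]
plate 774 rect c [518.4 337.6] size [207.3  99.5] ang 1.22 mean [515.2 333.6   6. ] z pct [3.1 4.7 6.  7.3 8.9]
plate+all 2600 rect c [522.3 334.9] size [257.8 136.3] ang 1.26 mean [517.3 332.5  32.7] z pct [ 3.2  5.6 12.2 62.5 69.8]
cap 89 rect c [569.3 415.3] size [38.1 35.8] ang 89.91 mean [568.8 407.9  48.7] z pct [-3.1 50.8 55.8 58.9 61.8]
kcap 88 rect c [463.2 411.1] size [39.5 35.7] ang 89.05 mean [463.4 405.1  48.8] z pct [-0.  51.2 55.1 58.6 63.4]
body 630 rect c [570.9 343.4] size [ 51.  105.2] ang 0.1 mean [569.9 339.2  61.1] z pct [45.  57.5 62.7 66.2 71.2]
bodytop 520 rect c [570.6 351.7] size [ 45.5 120.6] ang 3.06 mean [570.7 345.1  63.9] z pct [57.4 60.9 64.2 66.7 71.4]
kbodytop 515 rect c [466.4 348.6] size [ 46.7 121. ] ang 0.6 mean [466.1 341.6  64.1] z pct [57.5 61.3 64.2 67.  71. ]
```

```bash
cat >> h.py <<'E'
A=np.radians(-11.03); bx=np.array([np.cos(A),np.sin(A)]); by=np.array([-np.sin(A),np.cos(A)])
O=np.array([651.6,-29.6])
def B(x,y,z): return [*(O+x*bx+y*by),z]
def R(ang): # tool down, closing line at world angle ang
    y=np.array([np.cos(ang),np.sin(ang),0]); z=np.array([0,0,-1.]); return np.column_stack([np.cross(y,z),y,z])
G=np.radians(1.2)
def st(t=''):
    s=read_state(); print(t,round(s["time"],2),np.round(s["eef_pos"],1),'F',np.round(s["ft_force"],1),'gap',round(float(s["finger_gap"]),1),round(float(np.max(s["gripper_force"])),1)); return s
E
python3 - <<'E'
from h import *
for k in(0,np.pi):
    for n,p,a in[('above',[570.5,338.5,180],G),('g',[570.5,338.5,25.5],G),('ch',B(-172,-13.5,260),A),('c',B(-172,-13.5,137),A),('t',B(-160,-168,180),A),('t2',B(-160,-168,30),A)]:
        q=inverse_kinematics(p,R(a+k)); print(k>1,n,np.round(p,0),None if q is None else np.round(q,2))
E
```

```text
False above [570. 338. 180.] [-0.81  0.66  0.3   1.55 -0.22  0.97 -0.43]
False g [570. 338.  26.] [-0.74  0.85  0.19  1.62 -0.22  0.69 -0.42]
False ch [480. -10. 260.] [-0.61  0.3   0.64  1.96 -0.22  0.95 -0.06]
False c [480. -10. 137.] [-0.46  0.48  0.47  2.08 -0.35  0.66  0.05]
False t [ 462. -164.  180.] [-0.45  0.57  0.95  2.03 -0.61  0.86  0.65]
False t2 [ 462. -164.   30.] [ 0.05  0.66  0.22  2.09 -0.34  0.42  0.35]
True above [570. 338. 180.] [-0.37  0.66 -0.4   1.52  0.28  1.02  2.32]
True g [570. 338.  26.] [-0.37  0.86 -0.41  1.6   0.45  0.77  2.19]
True ch [480. -10. 260.] [ 0.83  0.52 -1.27  1.89  0.54  1.14  2.31]
True c [480. -10. 137.] [ 0.78  0.78 -1.27  2.02  0.88  1.06  2.02]
True t [ 462. -164.  180.] [-0.57  0.75  1.23  2.03 -0.86  1.01 -2.23]
True t2 [ 462. -164.   30.] [-0.44  0.98  1.    2.12 -1.24  0.84 -1.96]
```

```bash
python3 - <<'E'
from h import *
movep([570.5,338.5,150],R(G)); movel([570.5,338.5,25.5],max_speed=100); st('down')
clamp(); st('grip'); movel([570.5,338.5,250]); st('up')
d=camera('scene'); cv2.imwrite('pics/s1.png',cv2.resize(d["image"][90:300,200:480],None,fx=2,fy=2))
E
```

```text
down 3.22 [570.8 338.7  26.2] F [-0.2  0.2  0.7] gap 85.4 0.0
grip 3.62 [572.  338.7  26.7] F [ 3.9 -1.8  8.4] gap 52.1 61.3
up 5.27 [570.2 338.3 249.2] F [-0.  0. -1.] gap 52.3 62.6
```

View pics/s1.png

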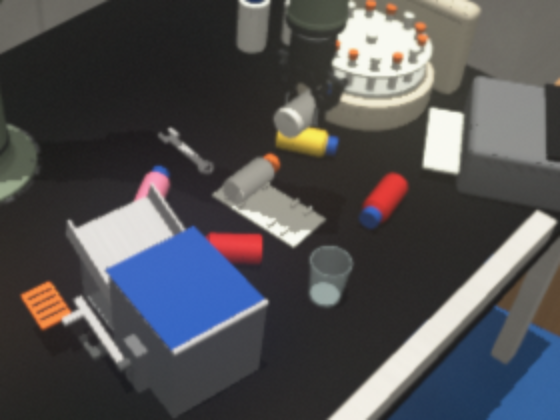

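The bottle is gripped (in the gripper at about (300,110)) and the keeper is undisturbed in the rest. Placing it now.

```bash
python3 - <<'E'
from h import *
movep(B(-172,-13.5,270),R(A)); st()
print(movel(B(-172,-13.5,138.5),max_speed=70,guard=5)); st('placed')
open_gripper(); wait(.2); st('open')
movel(B(-172,-13.5,175),max_speed=40); movel(B(-172,-13.5,270)); st()
wait(.3)
for n in("scene","top"):
    d=camera(n); np.save(n+'.npy',d,allow_pickle=True)
    cv2.imwrite(f'pics/{n}2.png',cv2.resize(d["image"][150:310,150:370],None,fx=2.5,fy=2.5))
E
```

```text
6.67 [480.8  -8.8 269.9] F [ 0.2  1.2 -1.1] gap 51.8 62.6
False
placed 8.69 [480.3  -9.9 138.7] F [ 0.6 -0.1 -0.6] gap 52.2 62.6
open 9.32 [480.3  -9.9 138.5] F [ 0.4 -0.8  0.3] gap 85.5 0.2
 11.17 [479.8  -9.9 269.3] F [ 0.2 -0.1  0.1] gap 85.6 0.0
```

View pics/scene2.png

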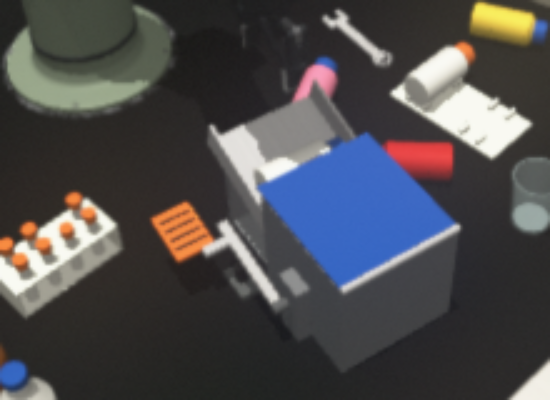

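The bottle, at about (285,170), lies low in the chute against the shut lid. Next I confirm this numerically, then press the lever.

```bash
python3 - <<'E'
from h import *
for n in("scene","top"):
    P=world(load(n)); p=P[~np.isnan(P[...,0])]
    q=(p[:,:2]-O); X=q@bx; Y=q@by; Z=p[:,2]
    fl=121-(X+170)*np.tan(np.radians(18))
    m=(X>-180)&(X<-104)&(abs(Y)<72)&(Z>fl+20)&(Z<172)
    print(n,m.sum(),np.round([np.percentile(v[m],[3,50,97]) for v in(X,Y,Z)],0).tolist())
    m=(X>-200)&(X<-120)&(Y<-135)&(Y>-200)&(Z>70)&(Z<110); print(' tread',m.sum(),[np.round(np.percentile(v[m],[2,50,98]),0).tolist() for v in(X,Y,Z)])
movep(B(-162,-168,200),R(A)); clamp(); movel(B(-162,-168,125)); st('near')
d=camera('scene'); cv2.imwrite('pics/s3.png',cv2.resize(d["image"][180:300,150:340],None,fx=3,fy=3))
E
```

```text
scene 219 [[-140.0, -124.0, -113.0], [-64.0, -14.0, 55.0], [143.0, 160.0, 165.0]]
 tread 336 [[-191.0, -154.0, -121.0], [-198.0, -173.0, -146.0], [80.0, 90.0, 97.0]]Traceback (most recent call last):
  File "<stdin>", line 7, in <module>
    return _quantile_unchecked(
        a, q, axis, out, overwrite_input, method, keepdims, weights)
    return _ureduce(a,
                    func=_quantile_ureduce_func,
    ...<5 lines>...
                    overwrite_input=overwrite_input,
                    method=method)
    r = func(a, **kwargs)
    result = _quantile(arr,
                       quantiles=q,
    ...<2 lines>...
                       out=out,
                       weights=wgt)
    slices_having_nans = np.isnan(arr[-1, ...])
                                  ~~~^^^^^^^^^
IndexError: index -1 is out of bounds for axis 0 with size 0
```

The bottle rests against the skirt (its top is at 165 mm, x about -127 mm). The top view was only occluded, which caused the error. Pressing now.

```bash
python3 - <<'E'
from h import *
movep(B(-162,-168,200),R(A)); clamp(); movel(B(-162,-168,115)); wait(.2); s=st('near'); f0=s["ft_force"]
print(movel(B(-161,-168,80),max_speed=20,guard=3)); s=st('touch'); print(s["ft_force"]-f0)
E
```

```text
near 13.97 [ 460.9 -163.5  115.8] F [ 0.1  0.3 -0.3] gap 0.0 0.0
True
touch 15.12 [ 460.9 -163.6   90.1] F [ 0.5 -0.6  2.7] gap -0.1 1.5
[ 0.38908549 -0.89780442  2.9687368 ]
```

```bash
python3 - <<'E'
from h import *
xy=B(-161,-168,0)[:2]; z=90
def mz(): 
    return np.mean([read_state()["ft_force"][2] for _ in range(3)])
print(movel([*xy,55],max_speed=25,guard=9)); st()
g=movel([*xy,33],max_speed=12,guard=4.5); print(g); s=st('stop?')
wait(.2); s=st(); 
z=s["eef_pos"][2]; 
for i in range(14):
    f=s["ft_force"][2]
    if f>14.5: break
    z-=.6; movel([*xy,z],max_speed=15,guard=6); wait(.1); s=st(i)
wait(.7); s=st('held')
d=camera('scene'); np.save('scene.npy',d,allow_pickle=True); cv2.imwrite('pics/s4.png',cv2.resize(d["image"][180:300,150:340],None,fx=3,fy=3))
E
```

```text
False
 16.69 [ 461.3 -163.6   54.7] F [-1.5  0.   6. ] gap -0.1 3.1
True
stop? 17.68 [ 462.2 -163.8   44.4] F [-1.7  0.8 11.3] gap 0.1 5.5
 17.88 [ 462.2 -163.8   44.5] F [-0.9  0.1  9.4] gap 0.1 4.9
0 18.23 [ 462.2 -163.8   44.2] F [ 0.1  0.7 14.6] gap 0.1 7.5
held 18.93 [ 462.2 -163.8   44.2] F [-0.1  2.  14. ] gap 0.1 7.5
```

View pics/s4.png

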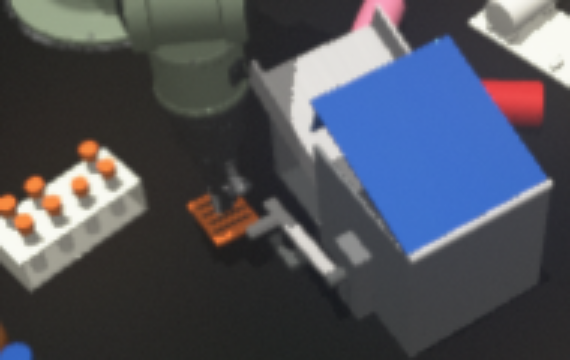

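The lid is up (front edge around (375,70)) and the finger is on the tread at (225,200). The chute looks empty, so I press a little firmer and check it numerically.

```bash
python3 - <<'E'
from h import *
xy=B(-161,-168,0)[:2]
s=read_state(); z=s["eef_pos"][2]-.35
if s["ft_force"][2]<15.5: movel([*xy,z],max_speed=10,guard=5)
wait(.5); st('held'); 
for n in("scene","top"):
    d=camera(n); P=world(d); p=P[~np.isnan(P[...,0])]
    q=(p[:,:2]-O); X=q@bx; Y=q@by; Z=p[:,2]; fl=121-(X+170)*np.tan(np.radians(18))
    m=(X>-225)&(X<-104)&(abs(Y)<70)&(Z<190)
    print(n,m.sum(),'above floor',np.percentile((Z-fl)[m],[5,50,95,99]).round(1) if m.any() else '')
    l=(X>-115)&(X<-95)&(abs(Y)<70)&(Z>200); print('lid edge z',np.median(Z[l]) if l.any() else None)
    cv2.imwrite(f'pics/{n}5.png',cv2.resize(d["image"][100:270,220:400],None,fx=3,fy=3))
st()
E
```

```text
held 19.73 [ 462.3 -163.8   44.1] F [ 0.2  1.6 15.6] gap 0.2 8.1
scene 694 above floor [-116.3    0.3    5.3    7.3]
lid edge z None
top 2322 above floor [-2.1  1.9 68.8 82.2]
lid edge z 204.97311028738545
 19.83 [ 462.2 -163.8   44.1] F [-0.9  1.2 16.3] gap 0.4 8.1
```

View pics/top5.png

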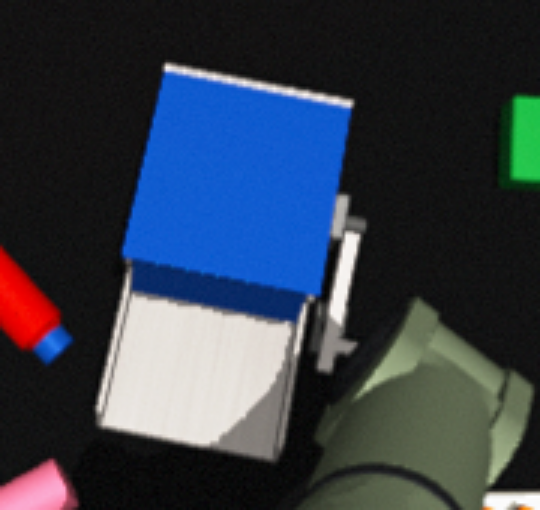

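The chute is empty as far as the skirt, and the lever is on its stop at 16 N. Easing it back up.

```bash
python3 - <<'E'
from h import *
xy=B(-161,-168,0)[:2]
wait(.3); st()
movel([*xy,75],max_speed=20); st(); movel([*xy,98],max_speed=12); st('off'); movel([*xy,220],max_speed=100); wait(.3)
d=camera("top"); P=world(d); p=P[~np.isnan(P[...,0])]; q=(p[:,:2]-O); X=q@bx; Y=q@by; Z=p[:,2]
l=(X>-98)&(X<-75)&(abs(Y)<60)&(Z>150); print('lid front z',np.median(Z[l]))
d=camera("scene"); cv2.imwrite('pics/s6.png',d["image"]); st()
E
```

```text
20.13 [ 462.3 -163.8   44.1] F [-1.2  1.7 15.3] gap 0.2 8.1
 21.84 [ 461.3 -163.6   74.8] F [-3.6  1.8  5. ] gap 0.2 2.3
off 23.91 [ 461.4 -163.7   98. ] F [-0.9  0.5 -0.6] gap 0.0 0.0
lid front z 178.1221827747006
 25.68 [ 461.4 -163.7  219.9] F [-0.7  0.4 -0.3] gap -0.1 0.0
```

View pics/s6.png

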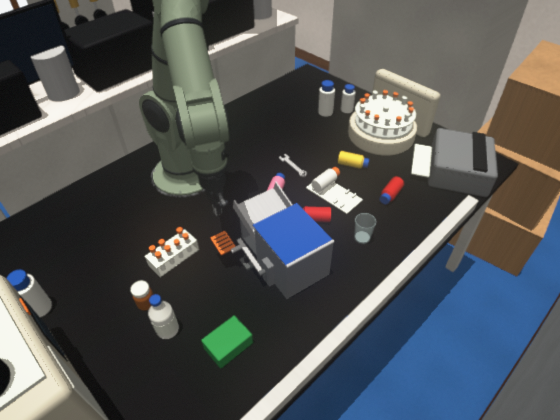

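The lid at (293,235) is shut and its front edge measures 178 mm high. The chute is empty, the other objects are in place, and the arm is clear.

```bash
python3 -c "from workcell import *; print(finish_job())"
```

```text
the job is handed in; nothing more can be done
None
```

The job is handed in at about 26 s: the blue-capped bottle rolled off the chute into the bin (inferred from the empty chute, not seen inside), the lever was held on its stop at about 16 N and eased back up, the lid is shut, and the bystanders look undisturbed.

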